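# Close the drilling jig on a toy-car blank and hold it shut on its locating pin

### The job

Lay the long wooden car blank (the one with the narrowed nose) flat in the nest of the open drilling jig, nose between the two cheeks, then swing the jig's lid over onto it. Take the steel locating pin with the black knob from its stand, put it down through the hole in the lid into the hole below, and press it down until its collar has pushed the sprung lid fully shut. Finish like that, with the gripper still pressing the pin down so that the jig stays shut for drilling; do not let go at the end, and leave the short block, the dowel, the loose wheels, the hammer and the sanding block where they are.

Things in the scene. Friction and masses are not known exactly. Their poses are not given: they have to be found in the camera images.
- jig: plywood clamshell jig fixed to the bench; base plate 170 (x) x 200 (y) x 20 mm, origin under its centre; z up. All jig sizes are in this frame. The lid is hinged along the +y edge; a pillar with the pin hole stands at the -y edge; the nest lies between. Hinge posts reach 56 mm high
- nest (a point): centre of the nest, 34 mm above the bench, fixed; axes as the jig's. The blank lies with its origin here, nose to +x. Low walls (tops 10 mm above this point, 3 mm play all round): behind the tail (x < -63 mm), beside the tail (|y| 26 to 38 mm, x -77 to -34) and two cheeks beside the nose (|y| 18 to 38 mm, x 33 to 63). From x = -34 to 33 mm the sides are free for fingers
- bed (a joint): sinking of the sprung bed that carries the blank in the nest (m): 0 up, its face level with point nest; it needs 10 N to start moving and 17 N at 0.0045, where the lid is fully shut; 0.006 at most
- pin_hole (a point): mouth of the round hole in the wooden pillar (34 x 32 mm, top 60 mm above the bench), at x 0, y -75 mm in the jig frame; hole 14 mm in diameter with a 2 mm chamfer, 40 mm deep, vertical
- lid_hinge (a point): on the hinge axis at mid width, 85 mm to +y of the jig's centre, 65.5 mm up; axis along the jig's x. The frame turns with the lid: a 250 g plywood plate lying along its -y from 15 to 185 mm off the axis, 110 mm wide, 12 mm thick, inner face at z = 0, outer face at z = 12 mm; no handle, push its outer face or free edge
- lid_hole (a point): centre of the 16.5 mm through hole in the lid, on the lid's outer face, 160 mm from the hinge axis; moves with the lid
- lid (a joint): angle of the lid (rad): 0 fully shut and level; grows as it opens up and over to the jig's +y; 2.1 at most; starts leaning back past upright. Its stiff hinge (0.2 N m) keeps it where it is left when open. With a blank in the nest it rests ajar at about 0.06 to 0.08 rad on the sprung bed (its hole some 10 mm high) and springs back there when let go; about 6 N at the hole shuts it fully
- blank: wooden toy-car body blank, 120 mm long: body 90 mm long (x -60 to +30), 46 mm wide, 36 mm high, then a nose 30 mm long (x +30 to +60), 30 mm wide, 24 mm high. Lies on its underside, origin at the centre of the underside, x towards the nose, z up; about 110 g, balance point 8 mm behind the origin. The nose points roughly away from the robot at the start
- stand: dark wooden block fixed to the bench, 60 x 100 x 40 mm, with two 14 mm holes 30 mm deep, 52 mm apart along its y: one holds the pin, the other the dowel; either may be in either hole. Origin at the centre of its underside
- pin: locating pin standing in the stand: steel shank 12 mm in diameter, 52 mm long with an 8 mm tapered tip, then a steel collar 26 mm across and 6 mm thick (52 to 58 mm), then a black knob 20 mm across and 34 mm tall (58 to 92 mm). Origin at the tip, z up towards the knob; about 80 g
- short_blank: bystander: a shorter plain wooden block, 80 x 46 x 36 mm, square at both ends, lying on the bench; origin at the centre of its underside, x along it
- dowel: bystander: plain wooden dowel, diameter 12 mm, 70 mm long, no collar and no knob, in the other hole of the pin stand; origin at the centre of its foot
- wheel_a: bystander: loose wooden toy wheel lying flat, 44 mm across, 13 mm thick; origin at the centre of its underside
- wheel_b: bystander: another such wheel, farther from the robot
- mallet: bystander: hammer lying on the bench near the robot, on the left; origin at bench level under the tool, x along the handle towards the head
- sander: bystander: cork sanding block 100 x 60 x 30 mm; origin at the centre of its underside
Not all that is in view belongs to the job. What is shaped like the blank but blue is not meant.

How it is judged:
On the way, in this order (a step that is already met when the one before it is completed fails the run):
1. the long blank lies flat in the nest, nose between the cheeks, let go (horizontal distance between blank and nest below 0.008 m and z of blank in the frame of nest between -0.007 and 0.003 m and angle between blank's own z axis and vertical below 0.08 rad and angle between the x axis of blank and the x axis of nest, either way round below 0.15 rad and contact force between the fingers and blank below 0.1 N), for 0.2 s.
2. the lid is swung over onto the blank (horizontal distance between blank and nest below 0.008 m and z of blank in the frame of nest between -0.007 and 0.003 m and angle between blank's own z axis and vertical below 0.08 rad and angle between the x axis of blank and the x axis of nest, either way round below 0.15 rad and value of joint lid below 0.13 rad), for 0.2 s.
3. the pin is through the lid and in the pillar's hole (horizontal distance between pin and pin_hole below 0.004 m and angle between the z axis of pin and the z axis of pin_hole, either way round below 0.12 rad and z of pin in the frame of pin_hole below -0.012 m and value of joint lid below 0.13 rad), for 0.1 s.
At the end, for the whole second after the job is handed in: Fingers still press the pin and its collar the lid (over 2 N each); lid within 0.022 rad of shut; pin upright (0.12 rad), at rest, tip 30 mm deep in the pillar's hole, within 4 mm of its axis; long blank flat in the nest within 8 mm and 0.15 rad (horizontal distance between blank and nest below 0.008 m and z of blank in the frame of nest between -0.007 and 0.003 m and angle between blank's own z axis and vertical below 0.08 rad and angle between the x axis of blank and the x axis of nest, either way round below 0.15 rad and horizontal distance between pin and pin_hole below 0.004 m and angle between the z axis of pin and the z axis of pin_hole, either way round below 0.12 rad and z of pin in the frame of pin_hole below -0.03 m and value of joint lid below 0.022 rad and contact force between pin and lid above 2 N and contact force between the fingers and pin above 2 N and linear speed of pin below 0.02 m/s); the arm keeps its last pose, push and grip.
It fails at once if a bystander (short blank, dowel, wheel, mallet, sanding block) is moved by more than 3 cm (distance of any of short_blank, dowel, wheel_a, wheel_b, mallet, sander from where it was at the start of the episode above 0.03 m).
It also fails if it takes over 67 s, if anything falls off the work surface, if the arm or the gripper's body presses on something with over 40 N, if the wrist force passes 120 N, or if a joint passes its speed limit or range.

### The arm

A 6-joint arm with a two-finger parallel gripper is mounted at the origin on the work surface. World frame = base frame: x ahead of the robot, y to its left, z up, the work surface at z = 0. Lengths are in m, angles in rad, forces in N, time in s.
With the tool pointing down it reaches from about 0.375 to 0.75 m from the base axis. Payload 9 kg.
Tool frame: the origin (TCP) lies midway between the tips of the shut fingers; the grasp point (between the pads) lies 19 mm behind it (robot.grip_point_offset is the distance from the TCP to the grasp point, in m); z points along the fingers, y is the line along which they close (so a half turn about z gives the same grasp; the last joint's range is limited). The gripper opens to 85 mm and grips with 20 to 120 N. Pads are 22 mm wide; open, the fingers measure 114 mm over their backs; the gripper's body (76 mm by 85 mm) begins 54 mm behind the grasp point. The pads swing forward as they close: fully open they stand 13 mm farther back than shut.
Start: joints at [-1.445, 0.104, 0.097, 1.564, 0, 1.353], TCP at [0.202, -0.565, 0.231] pointing down, gripper open.
Joint ranges: [-2.99, 2.99], [-0.84, 1.86], [-1.1, 1.16], [-1.84, 2.11], [-1.51, 1.56], [-3.14, 3.14]. Speed limits (rad/s): [2.22, 2.22, 2.57, 3.14, 3.14, 3.14].

### API

Orientations are given as a unit quaternion [w, x, y, z].
In Python, from bench import robot gives the robot as it stands. The module is installed in compiled form; this text tells all that it offers.
- The arm moves only by the tool drive_tool, never from a script. Its argument "deltas" is one flat list of numbers, 7 for each row, row after row: the closure, from -1 (fully open) to 1 (shut), so that 0 is half open, then the shift along the tool's x, y, z in cm, then the turn, a rotation vector about the tool's x, y, z in rad. In form: [claw, dx, dy, dz, ax, ay, az, claw, dx, dy, dz, ax, ay, az, ...]. A call has 1 to 10 rows; each row is the pose to reach, as a shift and turn from the pose commanded when the call began, along the tool's axes at that moment; what a row does not reach only later rows make up. A row lasts 1/10 s, in which the tool goes at most 50 mm and 8.59 degrees, less where a joint would pass 70% of its speed; a pose out of reach is approached as far as the arm can. A call with a gripper value outside its range is refused whole. The fingers move at their own pace and stop on an object; "grip_force" is the grip in N (left out, the last holds). Time passes only in rows, so rows that repeat a pose let the fingers close. It gives the time, the measured TCP pose, the force, the opening and the grip force at its end, in the units of the state.
- robot.read_state(): the state, without advancing time (a new reading comes with each control period).
- robot.get_image(name): name is "scene" or "side" or "wrist"; returns (picture, depth): 384x512x3 uint8, red, green, blue; 384x512 float32, m along the optical axis (not along the pixel's ray), 0 where there is no reading.
- robot.calibration(name): a dict with "camera_matrix" (3x3 intrinsics, pixels), "R" (3x3) and "t" (3): a world point X has camera coordinates R X + t. Camera axes: x right, y down, z forward; pixel columns grow to the right and rows downward; lengths in m; the calibration is good to about 2 mm. A picture is of the moment at which its call begins: read the wrist's pose just before it. calibration takes no time and is no camera call; for the wrist camera it gives the pose at the moment of the call.
- robot.hand_in(): hands the job in; it is judged then, once.
The state is a dict: "t": time; "q": joint angles; "joint_vel": joint speeds; "tau": joint torques, N m; "position": TCP position; "tool_rot": TCP orientation; "contact_force": force on the tool from outside, world axes, zero at the start; "torque": the same for the moment, N m; "grip_width": finger opening in m; "finger_force": force on a finger pad.
Only numpy, scipy, OpenCV 4.12 (cv2) and the standard library are available. Lean on these libraries where they do the work, as an engineer would, in place of code of your own. Each camera call takes 0.05 s, during which the arm holds its last target. There are 200 camera calls.

## Working session

There is one attempt and no reset: what is moved stays moved. The work goes in short steps, Python scripts to look and compute and a tool call to move; the robot and the scene stay as the last step left them, time stands still between calls to the robot, and variables do not carry over. Pictures are saved under pics/ and viewed, at most 10 in all, crops included, and the job is handed in when it is done.

Besides the shell and the picture viewer there is one more tool, called after ">>>" as name(argument=value, ...) on one line, values as JSON. drive_tool: Moves the arm, as the interface text tells. Its arguments: {"type":"object","properties":{"deltas":{"type":"array","items":{"type":"number"}},"grip_force":{"type":"number"}},"required":["deltas"]}

```bash
mkdir -p pics; cat > h.py <<'E'
import numpy as np, cv2
from bench import robot
def grab(n):
    c=robot.calibration(n); im,d=robot.get_image(n); return im,d,c
def world(d,c):
    K=np.array(c["camera_matrix"]);R=np.array(c["R"]);t=np.array(c["t"])
    v,u=np.mgrid[:d.shape[0],:d.shape[1]]
    P=np.stack([(u-K[0,2])/K[0,0]*d,(v-K[1,2])/K[1,1]*d,d],-1)
    return (P-t)@R
def save(n,im): cv2.imwrite("pics/"+n+".png",im[...,::-1])
E
python3 - <<'E'
from h import *
for n in("scene","side"):
    im,d,c=grab(n); save(n,im); np.savez(n,im=im,d=d,W=world(d,c)); 
    R=np.array(c["R"]);print(n,-R.T@np.array(c["t"]),R.round(2).tolist())
a=[np.load(n+".npz")["im"] for n in("scene","side")]
save("both",np.hstack(a)[:, :])
print(robot.read_state())
E
```

```text
scene [0.84305943 0.31545238 0.83636819] [[-0.82, 0.58, 0.01], [0.49, 0.7, -0.52], [-0.31, -0.42, -0.85]]
side [0.32181034 0.84816646 0.93534453] [[-0.96, -0.26, 0.0], [-0.18, 0.66, -0.73], [0.19, -0.71, -0.68]]
{'t': 0.1, 'q': array([-1.44468239e+00,  1.04644535e-01,  9.65991374e-02,  1.56389520e+00,
       -1.12871795e-05,  1.35308474e+00]), 'joint_vel': array([ 0.00060871,  0.00069199,  0.00041469, -0.00077827, -0.00110067,
        0.00172426]), 'tau': array([ 7.81787967e-03, -5.58201528e+01,  5.04725361e+01,  1.28312304e-02,
       -1.99369651e-04, -1.41521696e-05]), 'position': array([ 0.20221816, -0.56460211,  0.23062586]), 'tool_rot': array([-5.71794103e-04,  9.85259197e-01,  1.71067203e-01,  2.05563104e-05]), 'contact_force': array([-0.06667328,  0.64995466,  0.01265356]), 'torque': array([-0.02494594,  0.01719402,  0.00266657]), 'finger_force': 0.0, 'grip_width': 0.085632556383408}
```

View pics/scene.png

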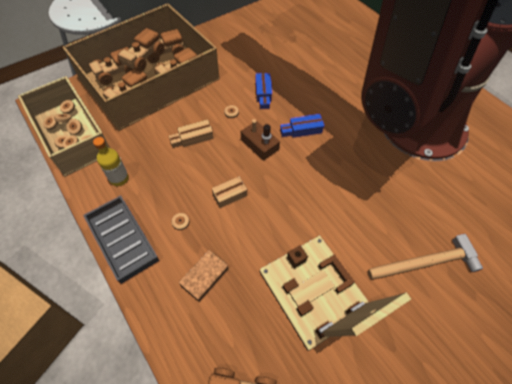

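View pics/side.png

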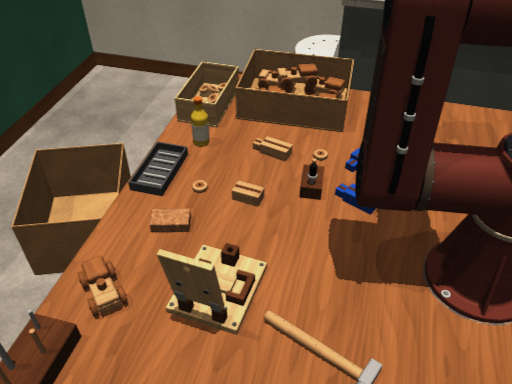

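Long-blank candidates in the scene view: the wooden block with the narrowed nose at (192,133), the short plain block at (230,192), and blue look-alikes at (263,90) and (302,126). I choose (192,133). The pin with the black knob is at (266,130), with the dowel beside it at (254,122). The jig is at (315,290) with its lid leaning back. Next I measure and take one close crop.

```bash
python3 - <<'E'
from h import *
s=np.load("scene.npz");im,W=s["im"],s["W"]
cr=im[85:345,150:420]; save("crop",cv2.resize(cr,None,fx=2.2,fy=2.2,interpolation=cv2.INTER_CUBIC))
for nm in("scene","side"):
    s=np.load(nm+".npz");W=s["W"];im=s["im"]
    Z=W[...,2]; m=((Z>0.008)&(Z<0.25)&(np.hypot(W[...,0],W[...,1])>0.3)&(W[...,0]>-.1)).astype(np.uint8)
    n,l,st,ce=cv2.connectedComponentsWithStats(m)
    print(nm)
    for i in range(1,n):
        if st[i,4]<60: continue
        p=W[l==i]
        (c,wh,a)=cv2.minAreaRect(p[:,:2].astype(np.float32)*1000)
        print(ce[i].round(),st[i,4],"ctr",np.round(c),np.round(wh),round(a,1),"z95 %.3f"%np.percentile(p[:,2],97))
E
```

```text
scene
[144.  63.] 10827 ctr [ 580. -643.] [362. 289.] 2.8 z95 0.129
[263.  90.] 479 ctr [ 320. -372.] [124.  46.] 57.9 z95 0.038
[ 71. 132.] 4642 ctr [ 869. -501.] [143. 381.] 0.9 z95 0.132
[231. 111.] 130 ctr [ 444. -364.] [43. 38.] 10.4 z95 0.015
[382. 128.] 206 ctr [318.  43.] [ 10. 103.] 7.2 z95 0.249
[303. 126.] 702 ctr [ 316. -191.] [ 49. 120.] 66.4 z95 0.039
[192. 134.] 718 ctr [ 593. -348.] [ 52. 120.] 76.3 z95 0.038
[260. 139.] 929 ctr [ 444. -219.] [ 62. 105.] 5.4 z95 0.101
[229. 192.] 655 ctr [ 606. -125.] [49. 81.] 83.1 z95 0.038
[119. 240.] 927 ctr [ 890. -170.] [100. 205.] 0.0 z95 0.032
[109. 217.] 70 ctr [ 890. -238.] [ 8. 69.] 88.7 z95 0.016
[180. 221.] 216 ctr [ 750. -128.] [41. 42.] 44.0 z95 0.015
[114. 228.] 99 ctr [ 890. -203.] [ 9. 69.] 89.9 z95 0.018
[120. 238.] 78 ctr [ 890. -169.] [ 8. 70.] 89.5 z95 0.016
[432. 260.] 1560 ctr [342. 293.] [ 87. 260.] 67.8 z95 0.028
[323. 295.] 7970 ctr [588. 210.] [231. 172.] 85.2 z95 0.247
[126. 250.] 109 ctr [ 890. -133.] [ 7. 71.] 89.3 z95 0.017
[203. 276.] 1280 ctr [774.  27.] [101.  61.] 16.0 z95 0.032
[133. 261.] 82 ctr [
[... 418 characters left out ...]
1087 ctr [ 890. -168.] [104. 207.] 0.3 z95 0.031
[352. 159.] 171 ctr [ 340. -354.] [87. 32.] 75.5 z95 0.036
[320. 153.] 100 ctr [ 444. -366.] [40. 39.] 8.8 z95 0.015
[311. 179.] 697 ctr [ 444. -217.] [ 60. 109.] 5.8 z95 0.099
[199. 185.] 118 ctr [ 750. -128.] [42. 42.] 80.6 z95 0.015
[247. 192.] 545 ctr [ 606. -124.] [53. 82.] 83.9 z95 0.038
[350. 194.] 343 ctr [296. -74.] [100. 334.] 11.7 z95 0.245
[170. 219.] 842 ctr [774.  29.] [100.  67.] 16.9 z95 0.032
[212. 284.] 6305 ctr [588. 209.] [236. 172.] 85.3 z95 0.244
[101. 285.] 1695 ctr [838. 276.] [ 81. 132.] 43.9 z95 0.059
[ 37. 351.] 3905 ctr [879. 475.] [102. 170.] 0.4 z95 0.111
[325. 350.] 1714 ctr [338. 288.] [ 65. 261.] 70.6 z95 0.027
```

View pics/crop.png

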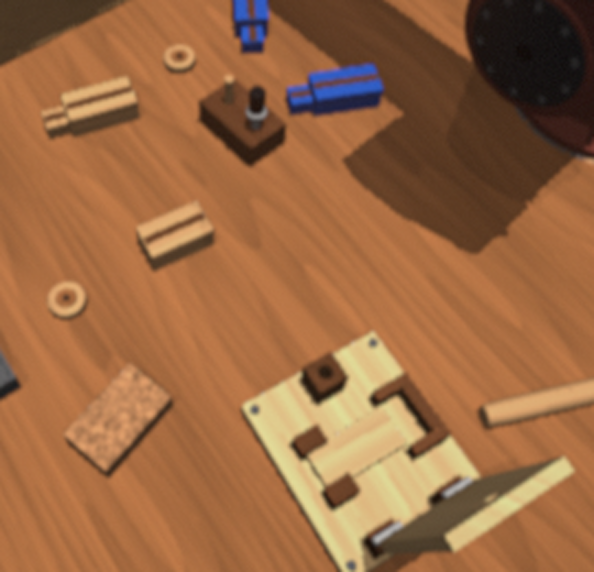

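The crop confirms it. The long blank has its nose at crop (55,120), pointing away from the robot. The short block is at (175,235), the pin with collar and knob at (256,105), the dowel at (229,88), and the pillar hole at (324,372). Next come precise poses.

```bash
python3 - <<'E'
from h import *
for nm in("scene","side"):
    s=np.load(nm+".npz");W=s["W"];Z=W[...,2]; P=lambda m:W[m]
    def box(x0,x1,y0,y1,z0,z1):
        return W[(W[...,0]>x0)&(W[...,0]<x1)&(W[...,1]>y0)&(W[...,1]<y1)&(Z>z0)&(Z<z1)]
    def rect(p): c,wh,a=cv2.minAreaRect(p[:,:2].astype(np.float32)*1000); return len(p),np.round(c,1),np.round(wh,1),round(a,2),"zmed %.4f"%np.median(p[:,2])
    print(nm)
    print("blank top",rect(box(.5,.68,-.42,-.28,.032,.045)))
    print("blank nose",rect(box(.5,.68,-.42,-.28,.02,.028)))
    print("plate",rect(box(.45,.75,.05,.33,.012,.025)))
    print("plate z<.0", rect(box(.45,.75,.05,.25,.0165,.025)))
    print("pillar",rect(box(.5,.68,.06,.19,.052,.068)), box(.5,.68,.06,.19,.055,.065)[:,:2].mean(0))
    print("walls",rect(box(.48,.7,.14,.25,.038,.05)))
    print("knob",rect(box(.4,.49,-.28,-.15,.085,.11)),"collar",rect(box(.4,.49,-.28,-.15,.058,.075)),"stand",rect(box(.4,.49,-.28,-.15,.034,.045)))
    L=box(.45,.75,.2,.5,.08,.3); c=L.mean(0);u,sv,v=np.linalg.svd(L-c,full_matrices=False);print("lid",len(L),c,v[2],L.max(0),L.min(0))
E
```

```text
scene
blank top (411, array([ 578.7, -344.1]), array([49.6, 89.9]), 74.9, 'zmed 0.0356')
blank nose (154, array([ 597.3, -338.5]), array([ 39.7, 121.7]), 58.38, 'zmed 0.0232')
plate (4248, array([594.8, 157.9]), array([233. , 292.4]), 16.26, 'zmed 0.0201')
plate z<.0 (3193, array([599.1, 150.2]), array([199.3, 297.5]), 89.83, 'zmed 0.0201')
pillar (208, array([580.6, 119.3]), array([32.5, 35.2]), 85.52, 'zmed 0.0597') [0.58129155 0.11983233]
walls (657, array([579.5, 194.5]), array([ 76.5, 141.6]), 85.07, 'zmed 0.0439')
knob (67, array([ 442.2, -191.4]), array([18.5, 19.8]), 9.66, 'zmed 0.0998') collar (56, array([ 448.1, -211.1]), array([24.4, 64.7]), 18.5, 'zmed 0.0677') stand (531, array([ 444.1, -217.3]), array([ 61.4, 101.8]), 5.4, 'zmed 0.0397')
lid 1563 [0.60464884 0.30623789 0.19947608] [ 0.0586089   0.97414743 -0.21817831] [0.6529263  0.32894537 0.25006038] [0.54011038 0.27690091 0.0807883 ]
side
blank top (250, array([ 579. , -342.7]), array([49.8, 92.2]), 73.93, 'zmed 0.0344')
blank nose (112, array([ 594.7, -342.8]), array([ 45.6, 121.4]), 78.03, 'zmed 0.0230')
plate (2480, array([593.3, 164.9]), array([232.3, 306.6]), 16.21, 'zmed 0.0186')
plate z<.0 (1304, array([575.8, 125.3]), array([142.5, 349.7]), 45.87, 'zmed 0.0189')
pillar (170, array([580.8, 120. ]), array([36.9, 35.6]), 85.53, 'zmed 0.0578') [0.58051995 0.12028375]
walls (358, array([579.5, 195. ]), array([ 78.7, 140. ]), 85.19, 'zmed 0.0424')
knob (61, array([ 441.8, -191.7]), array([18.1, 21.1]), 24.43, 'zmed 0.0973') collar (47, array([ 444.5, -210.9]), array([24.8, 68.5]), 7.96, 'zmed 0.0671') stand (394, array([ 444. , -217.4]), array([ 59.7, 109. ]), 5.66, 'zmed 0.0381')
lid 2326 [0.59260711 0.31147191 0.17831267] [ 0.06621338  0.98409577 -0.16483719] [0.65287291 0.33017286 0.24934596] [0.53980295 0.28851307 0.08048481]
```

Blank origin is about (0.593, -0.3475) with yaw -15.3°. The jig is at (0.5865, 0.194) with yaw -4.9°, so the pillar should be at (0.580, 0.119), and it measures (0.5807, 0.1197), which agrees. The pin is at (0.442, -0.1915), and the knob top height matches.

```bash
cat > go.py <<'E'
import sys; from h import *
from scipy.spatial.transform import Rotation as Ro
def delta(x,y,z,psi,tilt=0):
    s=robot.read_state();q=s["tool_rot"];R0=Ro.from_quat([q[1],q[2],q[3],q[0]]).as_matrix()
    c,n=np.cos(np.radians(psi)),np.sin(np.radians(psi))
    Rt=np.array([[c,n,0],[n,-c,0],[0,0,-1.]])
    if tilt: Rt=Rt@Ro.from_rotvec([0,np.radians(tilt),0]).as_matrix()
    d=R0.T@(np.array([x,y,z])-s["position"])*100
    print("t %.1f"%s["t"],"pos",s["position"].round(4),"yaw %.1f"%np.degrees(np.arctan2(R0[1,0],R0[0,0])),"d cm",d.round(2),"rot",Ro.from_matrix(R0.T@Rt).as_rotvec().round(3),"F",s["contact_force"].round(1),"w %.4f"%s["grip_width"])
if __name__=="__main__": delta(*map(float,sys.argv[1:]))
E
python3 go.py 0.5855 -0.3455 0.12 164.7
```

```text
t 0.1 pos [ 0.2022 -0.5646  0.2306] yaw 19.7 d cm [43.47 -7.7  11.08] rot [-0.000e+00 -2.000e-03 -2.531e+00] F [-0.1  0.6  0. ] w 0.0856
```

>>> drive_tool(deltas=[-1, 43.5, -7.7, 3, 0, 0, -1.3, -1, 43.5, -7.7, 3, 0, 0, -1.3, -1, 43.5, -7.7, 3, 0, 0, -1.3, -1, 43.5, -7.7, 3, 0, 0, -1.3, -1, 43.5, -7.7, 3, 0, 0, -1.3, -1, 43.5, -7.7, 3, 0, 0, -1.3, -1, 43.5, -7.7, 3, 0, 0, -1.3, -1, 43.5, -7.7, 3, 0, 0, -1.3, -1, 43.5, -7.7, 3, 0, 0, -1.3, -1, 43.5, -7.7, 3, 0, 0, -1.3], grip_force=40)

```text
t: 1.1
position: [0.5891, -0.3418, 0.1993]
tool_rot: [-0.001, 0.678, 0.735, 0.001]
contact_force: [-0.2, -0.8, 0.9]
grip_width: 0.0853
finger_force: 0.0
```

```bash
python3 go.py 0.5855 -0.3455 0.15 164.7
```

```text
t 1.1 pos [ 0.5891 -0.3418  0.1993] yaw 94.7 d cm [-0.35 -0.39  4.93] rot [ 1.000e-03 -2.000e-03 -1.222e+00] F [-0.2 -0.8  0.9] w 0.0853
```

>>> drive_tool(deltas=[-1, 0, 0, 4.9, 0, 0, -1.23, -1, 0, 0, 4.9, 0, 0, -1.23, -1, 0, 0, 4.9, 0, 0, -1.23, -1, 0, 0, 4.9, 0, 0, -1.23, -1, 0, 0, 4.9, 0, 0, -1.23, -1, 0, 0, 4.9, 0, 0, -1.23, -1, 0, 0, 4.9, 0, 0, -1.23, -1, 0, 0, 4.9, 0, 0, -1.23, -1, 0, 0, 4.9, 0, 0, -1.23, -1, 0, 0, 4.9, 0, 0, -1.23])

```text
t: 2.1
position: [0.5853, -0.3461, 0.152]
tool_rot: [-0.0, 0.134, 0.991, 0.0]
contact_force: [-0.9, 0.4, -0.6]
grip_width: 0.0854
finger_force: 0.0
```

```bash
python3 - <<'E'
from h import *
im,d,c=grab("wrist"); W=world(d,c); save("wr",im); Z=W[...,2]
m=(Z>.031)&(Z<.042)&(abs(W[...,0]-.58)<.1)&(abs(W[...,1]+.345)<.08)
p=W[m]; r=cv2.minAreaRect(p[:,:2].astype(np.float32)*1000); print("top",len(p),r,np.median(p[:,2]))
m=(Z>.018)&(Z<.042)&(abs(W[...,0]-.6)<.1)&(abs(W[...,1]+.345)<.08)
p=W[m]; print("all",cv2.minAreaRect(p[:,:2].astype(np.float32)*1000))
E
python3 go.py 0.5855 -0.3455 0.002 164.7
```

```text
top 3910 ((579.6691284179688, -347.7060241699219), (46.032318115234375, 89.81929016113281), 75.9056167602539) 0.03574641474022634
all ((593.8048095703125, -351.25518798828125), (46.032318115234375, 119.16700744628906), 75.9056167602539)
t 2.1 pos [ 0.5853 -0.3461  0.152 ] yaw 164.5 d cm [-1.0e-02  6.0e-02  1.5e+01] rot [ 0.    -0.001 -0.003] F [ 0.3 -0.6 -0.4] w 0.0856
```

View pics/wr.png

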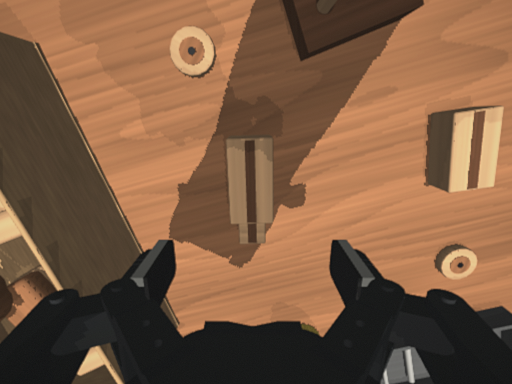

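The wrist view shows the blank straight under the tool, with body at (250,185), nose at (250,235), size 46 x 119 mm and yaw -14.1°. I'm going down to it and gripping at the balance point.

>>> drive_tool(deltas=[-1, -0.1, -0.15, 5, 0, 0, -0.02, -1, -0.1, -0.15, 9, 0, 0, -0.02, -1, -0.1, -0.15, 12, 0, 0, -0.02, -1, -0.1, -0.15, 14, 0, 0, -0.02, -1, -0.1, -0.15, 14.9, 0, 0, -0.02, -1, -0.1, -0.15, 14.9, 0, 0, -0.02, 1, -0.1, -0.15, 14.9, 0, 0, -0.02, 1, -0.1, -0.15, 14.9, 0, 0, -0.02, 1, -0.1, -0.15, 14.9, 0, 0, -0.02, 1, -0.1, -0.15, 14.9, 0, 0, -0.02], grip_force=40)

```text
t: 3.15
position: [0.5873, -0.3483, 0.0051]
tool_rot: [0.001, 0.124, 0.992, -0.001]
contact_force: [-1.1, -0.4, 6.0]
grip_width: 0.0454
finger_force: 42.6
```

>>> drive_tool(deltas=[1, 0, 0, 0, 0, 0, 0, 1, 0, 0, 0, 0, 0, 0, 1, 0, 0, 0, 0, 0, 0, 1, 0, 0, -3, 0, 0, 0, 1, 0, 0, -7, 0, 0, 0, 1, 0, 0, -11, 0, 0, 0, 1, 0, 0, -15, 0, 0, 0, 1, 0, 0, -18, 0, 0, 0, 1, 0, 0, -18, 0, 0, 0, 1, 0, 0, -18, 0, 0, 0])

```text
t: 4.15
position: [0.5867, -0.3478, 0.1838]
tool_rot: [0.001, 0.124, 0.992, -0.0]
contact_force: [0.4, -0.3, -2.0]
grip_width: 0.0455
finger_force: 41.8
```

```bash
python3 go.py 0.5785 0.195 0.15 175.1
```

```text
t 4.2 pos [ 0.5867 -0.3478  0.1838] yaw 165.8 d cm [14.11 52.42  3.33] rot [-0.001  0.001 -0.162] F [ 0.4 -0.3 -2. ] w 0.0455
```

>>> drive_tool(deltas=[1, 0.6, 2, 0, 0, 0, -0.01, 1, 1.5, 6, 0, 0, 0, -0.03, 1, 2.7, 10, 0, 0, 0, -0.05, 1, 3.8, 14, 0, 0, 0, -0.06, 1, 4.8, 18, 0, 0, 0, -0.07, 1, 5.9, 22, 0, 0, 0, -0.08, 1, 7, 26, 0, 0, 0, -0.09, 1, 8.1, 30, 0, 0, 0, -0.1, 1, 9.1, 34, 0, 0, 0, -0.11, 1, 10.2, 38, 0, 0, 0, -0.12])

```text
t: 5.15
position: [0.5795, 0.0477, 0.1811]
tool_rot: [-0.001, 0.064, 0.998, 0.0]
contact_force: [0.3, -0.1, -1.5]
grip_width: 0.0455
finger_force: 41.7
```

>>> drive_tool(deltas=[1, 0.8, 4, 1, 0, 0, -0.02, 1, 1.6, 8, 2, 0, 0, -0.04, 1, 2.2, 11, 3, 0, 0, -0.04, 1, 2.2, 13, 3, 0, 0, -0.04, 1, 2.2, 14.3, 3, 0, 0, -0.04, 1, 2.2, 14.3, 3, 0, 0, -0.04, 1, 2.2, 14.3, 3, 0, 0, -0.04])

```text
t: 5.85
position: [0.577, 0.1899, 0.1527]
tool_rot: [-0.0, 0.044, 0.999, -0.0]
contact_force: [-0.1, -0.9, -1.1]
grip_width: 0.0452
finger_force: 41.7
```

```bash
python3 - <<'E'
from h import *
im,d,c=grab("wrist"); W=world(d,c); Z=W[...,2]; save("wr2",im)
np.savez("wr2",im=im,W=W)
im2,d2,c2=grab("side"); W2=world(d2,c2); np.savez("s2",im=im2,W=W2)
save("s2",im2)
s=robot.read_state(); p0=s["position"];print(p0)
m=(abs(W[...,0]-.58)<.1)&(abs(W[...,1]-.195)<.1)
def rect(a,b,x=0.1,y=0.1):
    mm=m&(Z>a)&(Z<b); p=W[mm]
    if len(p)>20: print(a,b,len(p),cv2.minAreaRect(p[:,:2].astype(np.float32)*1000),np.median(p[:,2]))
rect(.01,.025);rect(.04,.05);rect(.055,.065);rect(.135,.21);rect(.165,.178);rect(.178,.2)
E
python3 go.py 0.5785 0.195 0.05 175.1
```

```text
[0.5772562  0.18939475 0.15315281]
0.01 0.025 10658 ((587.6993408203125, 191.68505859375), (200.3717803955078, 168.97923278808594), 84.95944213867188) 0.01977845112762245
0.04 0.05 2211 ((564.7027587890625, 203.28485107421875), (190.27560424804688, 115.66781616210938), 70.38047790527344) 0.043802723363920174
0.055 0.065 1643 ((588.7749633789062, 193.59454345703125), (185.8587646484375, 108.42671966552734), 85.26300811767578) 0.05905009219255375
0.135 0.21 26582 ((571.5526733398438, 218.4828643798828), (169.6255340576172, 87.61695098876953), 79.8592300415039) 0.18342729014536174
0.165 0.178 1203 ((568.9275512695312, 235.46591186523438), (153.90936279296875, 62.2236442565918), 67.51607513427734) 0.17070829164199375
0.178 0.2 17362 ((570.8425903320312, 221.03173828125), (159.80174255371094, 86.45318603515625), 82.53946685791016) 0.18349712230108722
t 6.0 pos [0.5773 0.1894 0.1532] yaw 174.9 d cm [-0.08  0.57 10.32] rot [-0.    -0.    -0.004] F [-0.6 -0.2 -1.3] w 0.0454
```

View pics/wr2.png

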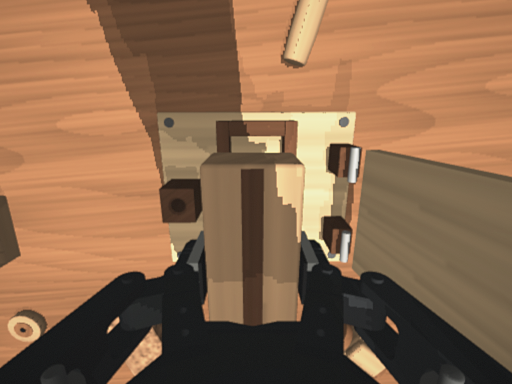

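The wrist view shows the held blank at (252,240) with its tail up, the nest behind it, the pillar hole at (178,206), and the lid at right. Next I measure the held blank against the TCP in this same view, to find the wrist camera's offset.

```bash
python3 - <<'E'
from h import *
s=np.load("wr2.npz");im,W=s["im"].astype(int),s["W"];Z=W[...,2]
wood=(im[...,0]-im[...,2]>25)
v,u=np.mgrid[:384,:512]
m=wood&(Z>.176)&(Z<.195)&(v>140)&(v<325)&(u>195)&(u<310)
p=W[m]; print(len(p),np.percentile(p[:,2],[5,50,95]))
# per row edges in world
th=np.radians(-5); ex=np.array([np.cos(th),np.sin(th)]);ey=np.array([-np.sin(th),np.cos(th)])
tcp=np.array([.5772562,.18939475])
for r in (175,200,230):
    q=W[r][m[r]]; a=(q[:,:2]-tcp)@ey*1000; b=(q[:,:2]-tcp)@ex*1000
    print(r,"y edges",a.min().round(1),a.max().round(1),"x",b.mean().round(1),"z",q[:,2].mean().round(4))
b=(p[:,:2]-tcp)@ex*1000; print("tail x rel tcp",np.percentile(b,[0.2,1,2]))
# tail face / tilt
A=np.c_[p[:,:2]-tcp,np.ones(len(p))]; print("plane",np.linalg.lstsq(A,p[:,2],rcond=None)[0])
# jig rel tcp
m2=(abs(W[...,0]-.58)<.1)&(abs(W[...,1]-.195)<.13)
q=W[m2&(Z>.055)&(Z<.065)&(u<210)]; c=cv2.minAreaRect(q[:,:2].astype(np.float32)*1000);print("pillar",len(q),c)
q=W[m2&(Z>.04)&(Z<.05)&(u>210)&(u<305)&(v<165)]; a=(q[:,:2]-tcp)@ey*1000;b=(q[:,:2]-tcp)@ex*1000;print("tailwall y",a.min(),a.max(),"x",b.min(),b.max())
# side cam view of held blank
s=np.load("s2.npz");W=s["W"];Z=W[...,2]
q=W[(abs(W[...,0]-.585)<.09)&(abs(W[...,1]-.18)<.06)&(Z>.1)&(Z<.185)]
print("side",len(q),q.min(0),q.max(0),np.percentile(q[:,2],[1,5]))
E
```

```text
15494 [0.18229368 0.18343342 0.18442986]
175 y edges -23.6 21.3 x -48.0 z 0.1836
200 y edges -23.5 22.0 x -36.6 z 0.1835
230 y edges -23.3 21.9 x -22.0 z 0.1835
tail x rel tcp [-52.8405558  -52.66949684 -52.36845412]
plane [0.00210091 0.0005005  0.18340826]
pillar 1080 ((581.692138671875, 117.17665100097656), (32.34300994873047, 34.32866287231445), 85.17508697509766)
tailwall y -34.956688972765036 41.26424993689334 x -66.39148216289728 -34.12415391463161
side 970 [0.52201181 0.16535822 0.14476043] [0.6437577  0.22871308 0.18492098] [0.14795832 0.15127958]
```

Held blank: underside 5.8 mm below the TCP and level. Going to just above the nest.

>>> drive_tool(deltas=[1, -0.1, 0.2, 2, 0, 0, 0, 1, -0.27, 0.5, 5, 0, 0, 0, 1, -0.27, 0.5, 7.5, 0, 0, 0, 1, -0.27, 0.5, 9, 0, 0, 0, 1, -0.27, 0.5, 9.3, 0, 0, 0, 1, -0.27, 0.5, 9.3, 0, 0, 0, 1, -0.27, 0.5, 9.3, 0, 0, 0])

```text
t: 6.65
position: [0.5813, 0.1951, 0.0619]
tool_rot: [0.001, 0.044, 0.999, 0.0]
contact_force: [-0.2, -0.8, -0.6]
grip_width: 0.0456
finger_force: 41.7
```

```bash
python3 - <<'E'
from h import *
im,d,c=grab("wrist"); W=world(d,c); Z=W[...,2]; save("wr3",im);im=im.astype(int)
s=robot.read_state();tcp=s["position"][:2];print(s["position"],s["contact_force"])
th=np.radians(-5); ex=np.array([np.cos(th),np.sin(th)]);ey=np.array([-np.sin(th),np.cos(th)])
v,u=np.mgrid[:384,:512]
X=(W[...,:2]-tcp)@ex*1000; Y=(W[...,:2]-tcp)@ey*1000
m=(im[...,0]-im[...,2]>25)&(Z>.08)&(Z<.098)&(abs(Y)<35)&(X<-20)&(X>-75)
print("blank",m.sum(),"z",np.median(Z[m]),"tail",np.percentile(X[m],.5),"y",np.percentile(Y[m],[.3,99.7]))
m=(Z>.039)&(Z<.05)&(abs(Y)<55)&(X<-30)&(X>-100)
print("wall",m.sum(),"x",np.percentile(X[m],[.5,99]),"y",np.percentile(Y[m],[.5,99.5]))
m=(Z>.055)&(Z<.065)&(abs(Y+75)<25)&(abs(X)<40); print("pillar",m.sum(),cv2.minAreaRect(np.c_[X[m],Y[m]].astype(np.float32)))
E
python3 go.py 0.5804 0.1941 0.041 175.1
```

```text
[0.58132442 0.19522143 0.06192723] [-0.13136727  0.87488521 -0.17465254]
blank 7508 z 0.092529869040848 tail -52.70066437727967 y [-24.07614038  21.22497374]
wall 4225 x [-69.88334869 -31.73680524] y [-40.73276286  34.52039286]
pillar 2545 ((7.161083221435547, -77.94871520996094), (33.3830680847168, 34.854244232177734), 89.37470245361328)
t 6.7 pos [0.5813 0.1952 0.0619] yaw 175.0 d cm [ 0.09 -0.12  2.09] rot [ 0.     0.002 -0.002] F [-0.1  0.9 -0.2] w 0.0457
```

Relative fit is x within 0.2 mm, with y needing -1.3 mm. Lowering and releasing.

>>> drive_tool(deltas=[1, 0, -0.13, 0.4, 0, 0, 0, 1, 0, -0.13, 1, 0, 0, 0, 1, 0, -0.13, 1.6, 0, 0, 0, 1, 0, -0.13, 2.05, 0, 0, 0, 1, 0, -0.13, 2.15, 0, 0, 0, 1, 0, -0.13, 2.15, 0, 0, 0])

```text
t: 7.3
position: [0.5799, 0.194, 0.0391]
tool_rot: [-0.0, 0.044, 0.999, -0.0]
contact_force: [-0.4, -0.6, 0.9]
grip_width: 0.0452
finger_force: 42.1
```

>>> drive_tool(deltas=[-1, 0, 0, 0, 0, 0, 0, -1, 0, 0, 0, 0, 0, 0, -1, 0, 0, 0, 0, 0, 0, -1, 0, 0, 0, 0, 0, 0, -1, 0, 0, 0, 0, 0, 0, -1, 0, 0, 0, 0, 0, 0, -1, 0, 0, -3, 0, 0, 0, -1, 0, 0, -8, 0, 0, 0, -1, 0, 0, -12, 0, 0, 0, -1, 0, 0, -14, 0, 0, 0])

```text
t: 8.3
position: [0.5816, 0.1942, 0.1833]
tool_rot: [0.003, 0.044, 0.999, 0.0]
contact_force: [0.4, -0.2, 0.5]
grip_width: 0.0852
finger_force: 0.0
```

```bash
python3 - <<'E'
from h import *
im,d,c=grab("wrist"); W=world(d,c); Z=W[...,2]; save("wr4",im)
ims,ds,cs=grab("scene"); Ws=world(ds,cs); save("sc4",ims)
np.savez("wr4",im=im,W=W);np.savez("sc4",im=ims,W=Ws)
for W,o in((W,np.array([.5877,.1917])),(Ws,np.array([.5866,.1941]))):
    Z=W[...,2]
    th=np.radians(-5); ex=np.array([np.cos(th),np.sin(th)]);ey=np.array([-np.sin(th),np.cos(th)])
    X=(W[...,:2]-o)@ex*1000; Y=(W[...,:2]-o)@ey*1000
    for nm,a,b,xl,yl in(("top",.064,.078,(-70,45),(-35,35)),("nose",.053,.063,(28,70),(-25,25)),("walls",.04,.05,(-85,70),(-45,45)),("pillar",.054,.066,(-25,25),(-98,-55))):
        m=(Z>a)&(Z<b)&(X>xl[0])&(X<xl[1])&(Y>yl[0])&(Y<yl[1])
        if m.sum()>20: r=cv2.minAreaRect(np.c_[X[m],Y[m]].astype(np.float32)); print(nm,m.sum(),np.round(r[0],1),np.round(r[1],1),round(r[2],1),np.median(Z[m]).round(4))
    L=W[(Z>.1)&(Z<.26)&(X>-60)&(X<60)&(Y>80)&(Y<160)]; c0=L.mean(0); v=np.linalg.svd(L-c0,full_matrices=False)[2][2]; print("lid",len(L),c0,v,L[:,2].max())
E
python3 go.py 0.586 0.194 0.3 175
```

```text
top 4022 [-15.7   0.4] [89.5 46. ] 0.2 0.0698
nose 538 [46.3  0.5] [29.4 24.3] 89.1 0.0578
walls 2435 [-6.7  0.1] [139.8  76. ] 0.1 0.0437
pillar 918 [  0.8 -74.8] [34.8 32.4] 0.1 0.0596
lid 21978 [0.58172227 0.29960389 0.17799253] [-0.08566133 -0.97769284  0.1917781 ] 0.23253009123740742
top 889 [-15.2   0.2] [91.  46.2] 0.7 0.0701
nose 227 [44.   0.6] [31.  44.7] 1.0 0.0579
walls 534 [-6.5 -0.2] [140.5  76.5] 0.3 0.044
pillar 202 [  0.8 -74.9] [32.7 34.9] 88.6 0.06
lid 1477 [0.6047472  0.30749093 0.20552818] [ 0.05908136  0.97301524 -0.22304875] 0.24986877667162213
t 8.4 pos [0.5821 0.1942 0.183 ] yaw 175.0 d cm [ -0.46   0.03 -11.7 ] rot [ 0.001  0.006 -0.   ] F [ 0.7  0.8 -0.1] w 0.0851
```

View pics/wr4.png

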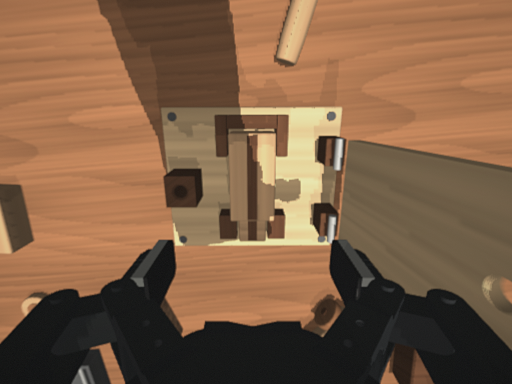

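The blank is placed: centred within 0.5 mm of the walls, square, top at 70 mm, which is 34+36 as it should be. In the wrist view it lies at (252,185) with its nose between the cheeks. The lid is at about 1.76 rad. Now up, over and behind the lid with shut fingers, offset 28 mm from the hole line.

>>> drive_tool(deltas=[1, 0, 0, -5, 0, 0, 0, 1, 1, 0, -10, 0, 0, 0, 1, 2, 2, -13.7, 0, 0, 0, 1, 2.35, 7, -13.7, 0, 0, 0, 1, 2.35, 12, -13.7, 0, 0, 0, 1, 2.35, 16, -13.7, 0, 0, 0, 1, 2.35, 17, -13.7, 0, 0, 0, 1, 2.35, 17, -13.7, 0, 0, 0, 1, 2.35, 17, -13.7, 0, 0, 0])

```text
t: 9.3
position: [0.5717, 0.3646, 0.315]
tool_rot: [-0.0, 0.044, 0.999, -0.0]
contact_force: [0.3, 0.2, -0.2]
grip_width: 0.0002
finger_force: 0.0
```

```bash
python3 go.py 0.5735 .3659 .216 175
```

```text
t 9.3 pos [0.5717 0.3646 0.315 ] yaw 175.0 d cm [-0.18  0.16  9.9 ] rot [-0.001 -0.001 -0.001] F [ 0.3  0.2 -0.2] w 0.0002
```

>>> drive_tool(deltas=[1, 0, 0, 4, 0, 0, 0, 1, 0, 0, 8, 0, 0, 0, 1, 0, 0, 9.9, 0, 0, 0, 1, 0, -1.2, 9.9, 0, 0, 0, 1, 0, -2.7, 9.9, 0, 0, 0, 1, 0, -4, 9.9, 0, 0, 0, 1, 0, -5.4, 9.9, 0, 0, 0, 1, 0, -6.7, 9.9, 0, 0, 0, 1, 0, -8.2, 10, 0, 0, 0, 1, 0, -9.7, 10.2, 0, 0, 0])

```text
t: 10.3
position: [0.5634, 0.2675, 0.2146]
tool_rot: [0.001, 0.044, 0.999, 0.0]
contact_force: [0.7, 0.9, 1.5]
grip_width: 0.0001
finger_force: 0.6
```

>>> drive_tool(deltas=[1, 0, -1.5, 0.3, 0, 0, 0, 1, 0, -2.9, 0.9, 0, 0, 0, 1, 0, -4.3, 1.6, 0, 0, 0, 1, 0, -5.6, 2.3, 0, 0, 0, 1, 0, -6.7, 3.2, 0, 0, 0, 1, 0, -7.8, 4.2, 0, 0, 0, 1, 0, -8.9, 5.3, 0, 0, 0, 1, 0, -9.8, 6.5, 0, 0, 0, 1, 0, -10.6, 7.8, 0, 0, 0, 1, 0, -11.2, 9.2, 0, 0, 0])

```text
t: 11.3
position: [0.5534, 0.1561, 0.1213]
tool_rot: [0.0, 0.044, 0.999, -0.0]
contact_force: [0.4, -0.3, 0.2]
grip_width: -0.0003
finger_force: 0.1
```

```bash
python3 - <<'E'
from h import *
im,d,c=grab("scene"); W=world(d,c); save("sc5",im)
Z=W[...,2];o=np.array([.594,.2788]);th=np.radians(-5); ex=np.array([np.cos(th),np.sin(th)]);ey=np.array([-np.sin(th),np.cos(th)])
X=(W[...,:2]-o)@ex; Y=(W[...,:2]-o)@ey
for x0,x1 in((-.05,-.04),(.025,.05)):
    m=(X>x0)&(X<x1)&(Y<.03)&(Y>-.2)&(Z>.06)&(Z<.26)
    if m.sum()>10:
        f=np.polyfit(Y[m],Z[m],1); print(m.sum(),"Y",Y[m].min(),Y[m].max(),"Z",Z[m].min(),Z[m].max(),"slope ang",np.arctan(-f[0]))
s=robot.read_state();p=s["position"];print(p,"ylocal",(p[:2]-o)@ey,"F",s["contact_force"])
E
```

```text
268 Y -0.10375922897320249 0.0035887421166219263 Z 0.06813033888195605 0.21591712251396356 slope ang 0.38446596538138694
1135 Y -0.17184779731915853 0.009510355979214324 Z 0.0602697542044217 0.13777433534922842 slope ang 0.3156046731459131
[0.55210794 0.15559519 0.11844014] ylocal -0.12638711028156083 F [-0.15742589 -1.43870237 -2.93362821]
```

View pics/sc5.png

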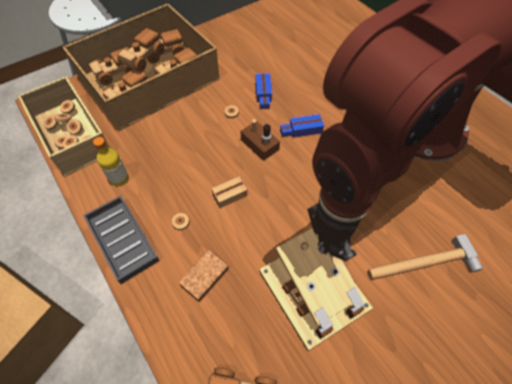

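The lid lies over at about 0.3 rad, with its plate at (320,280) and the gripper on it at (335,240). Now pressing it down onto the blank.

>>> drive_tool(deltas=[1, 0, -0.3, 0.8, 0, 0, 0, 1, 0, -0.5, 1.6, 0, 0, 0, 1, 0, -0.7, 2.3, 0, 0, 0, 1, 0, -0.8, 2.9, 0, 0, 0, 1, 0, -0.8, 3.2, 0, 0, 0, 1, 0, -0.8, 3.2, 0, 0, 0, 1, 0, -0.8, 3.2, 0, 0, 0])

```text
t: 12.05
position: [0.5528, 0.1493, 0.09]
tool_rot: [0.0, 0.044, 0.999, -0.0]
contact_force: [0.1, 0.4, -0.9]
grip_width: -0.0
finger_force: 0.0
```

>>> drive_tool(deltas=[1, 0, 0, -3, 0, 0, 0, 1, 0, 0, -8, 0, 0, 0, 1, 0, 0, -12, 0, 0, 0, 1, 0, 0, -16, 0, 0, 0, 1, 0, 0, -18, 0, 0, 0, 1, 0, 0, -18, 0, 0, 0, 1, 0, 0, -18, 0, 0, 0])

```text
t: 12.75
position: [0.5529, 0.1493, 0.2699]
tool_rot: [0.0, 0.044, 0.999, -0.0]
contact_force: [-0.0, -0.0, 0.2]
grip_width: -0.0001
finger_force: 0.0
```

```bash
python3 - <<'E'
from h import *
o=np.array([.594,.2788]);th=np.radians(-5); ex=np.array([np.cos(th),np.sin(th)]);ey=np.array([-np.sin(th),np.cos(th)])
for n in("scene","wrist","side"):
    im,d,c=grab(n); W=world(d,c); np.savez(n+"6",im=im,W=W); save(n+"6",im)
    Z=W[...,2]; X=(W[...,:2]-o)@ex; Y=(W[...,:2]-o)@ey
    m=(abs(X)<.05)&(Y<-.03)&(Y>-.18)&(Z>.07)&(Z<.11)
    f=np.polyfit(Y[m],Z[m],1); print(n,m.sum(),"ang",np.arctan(-f[0]),"Z at hole",np.polyval(f,-.16))
E
python3 go.py 0.442 -0.1915 0.2 90
```

```text
scene 3264 ang 0.06628046396298146 Z at hole 0.08885770289946948
wrist 8323 ang 0.06758538406167042 Z at hole 0.08841211377482273
side 2395 ang 0.06473812857170878 Z at hole 0.08712510750516447
t 12.9 pos [0.5521 0.1492 0.2683] yaw 175.0 d cm [  7.96 -34.9    6.86] rot [-2.000e-03 -1.000e-03  1.483e+00] F [-1.1  0.3 -0.2] w 0.0002
```

The lid rests at 0.066 rad on the blank, as expected. Going above the pin.

```bash
python3 go.py 0.442 -0.1915 0.22 95.4
```

```text
t 12.9 pos [0.5521 0.1492 0.2683] yaw 175.0 d cm [  7.96 -34.9    4.86] rot [-0.002 -0.002  1.389] F [-1.1  0.3 -0.2] w 0.0002
```

>>> drive_tool(deltas=[0, 0.8, -3.5, 0, 0, 0, 0.13, 0, 1.6, -7, 0, 0, 0, 0.27, 0, 2.4, -10.5, 0, 0, 0, 0.41, 0, 3.2, -14, 1, 0, 0, 0.55, 0, 4, -17.5, 2, 0, 0, 0.69, 0, 4.8, -21, 3, 0, 0, 0.83, 0, 5.6, -24.5, 4, 0, 0, 0.97, 0, 6.4, -28, 4.8, 0, 0, 1.11, 0, 7.2, -31.5, 4.8, 0, 0, 1.25, 0, 8, -34.9, 4.8, 0, 0, 1.39])

```text
t: 13.9
position: [0.4411, -0.1923, 0.2203]
tool_rot: [-0.001, 0.676, 0.737, -0.0]
contact_force: [-0.0, -1.3, 0.2]
grip_width: 0.0429
finger_force: 0.0
```

>>> drive_tool(deltas=[0, 0, 0, 0, 0, 0, 0, 0, 0, 0, 0, 0, 0, 0])

```text
t: 14.1
position: [0.4417, -0.1915, 0.2208]
tool_rot: [-0.001, 0.674, 0.739, 0.0]
contact_force: [0.2, -0.1, -0.7]
grip_width: 0.0428
finger_force: 0.0
```

```bash
python3 - <<'E'
from h import *
im,d,c=grab("wrist"); W=world(d,c); Z=W[...,2]; save("wr7",im)
s=robot.read_state()
near=(abs(W[...,0]-.444)<.06)&(abs(W[...,1]+.217)<.08)
for n,a,b in(("knob",.095,.108),("dowel",.075,.086),("collar",.063,.071),("stand",.036,.043)):
    m=near&(Z>a)&(Z<b); p=W[m][:,:2]*1000
    if len(p)>10: r=cv2.minAreaRect(p.astype(np.float32)); print(n,len(p),np.round(r[0],1),np.round(r[1],1),round(r[2],1),np.median(Z[m]).round(4))
E
python3 go.py 0.442 -0.1915 0.12 95.4
```

```text
knob 289 [ 442.3 -195.4] [18.6 19.5] 4.7 0.1016
dowel 126 [ 442.4 -219.4] [18.7 67.3] 2.3 0.0798
collar 144 [ 441.3 -214.2] [62.9 25.3] 88.1 0.0676
stand 2818 [ 444.6 -221.9] [ 60.  100.7] 5.7 0.0398
t 14.2 pos [ 0.4421 -0.1909  0.2211] yaw 95.4 d cm [-0.07 -0.   10.11] rot [-0.001 -0.001 -0.   ] F [ 0.5  0.2 -0.5] w 0.0429
```

View pics/wr7.png

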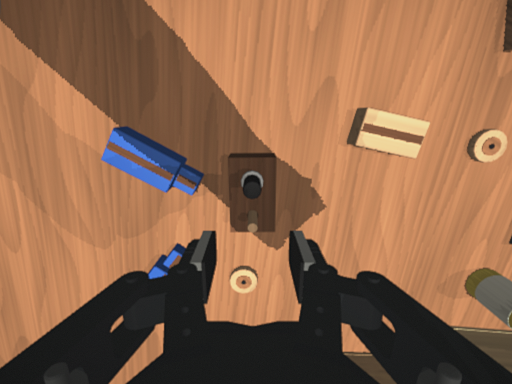

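The wrist view shows the pin knob at (252,186) in the stand hole away from the fingers, and the dowel at (252,228). The fingers open across, clear of the dowel. This view puts the knob at y -195.4, against -191.5 from the scene and side views, so I'll look again lower down.

>>> drive_tool(deltas=[0, 0, 0, 4, 0, 0, 0, 0, -0.1, 0, 7.5, 0, 0, 0, 0, -0.1, 0, 9.3, 0, 0, 0, 0, -0.1, 0, 9.3, 0, 0, 0, 0, -0.1, 0, 9.3, 0, 0, 0])

```text
t: 14.65
position: [0.4427, -0.1916, 0.1293]
tool_rot: [-0.0, 0.673, 0.74, 0.0]
contact_force: [0.6, 0.7, 0.5]
grip_width: 0.0431
finger_force: 0.0
```

```bash
python3 - <<'E'
from h import *
im,d,c=grab("wrist"); W=world(d,c); Z=W[...,2]; save("wr8",im)
near=(abs(W[...,0]-.444)<.06)&(abs(W[...,1]+.217)<.08)
for n,a,b,y0 in(("knob",.096,.108,-.28),("collar",.063,.071,-.208),("stand",.036,.043,-.3)):
    m=near&(Z>a)&(Z<b)&(W[...,1]>y0); p=W[m][:,:2]*1000
    if len(p)>10: r=cv2.minAreaRect(p.astype(np.float32)); print(n,len(p),np.round(r[0],1),np.round(r[1],1),round(r[2],1),np.median(Z[m]).round(4))
E
python3 go.py 0.442 -0.193 0.071 95.4
```

```text
knob 608 [ 442.1 -195.3] [19.1 19.3] 80.1 0.1015
collar 254 [ 441.5 -191.6] [24.9 18. ] 6.2 0.0676
stand 4705 [ 444.6 -221.7] [ 60.2 101.1] 5.8 0.0398
t 14.7 pos [ 0.4431 -0.1921  0.1301] yaw 95.4 d cm [-0.07 -0.12  5.91] rot [0.001 0.001 0.   ] F [-0.5 -0.6  0.6] w 0.0425
```

>>> drive_tool(deltas=[0, -0.17, -0.12, 2, 0, 0, 0, 0, -0.17, -0.12, 4, 0, 0, 0, 0, -0.17, -0.12, 5.5, 0, 0, 0, 0, -0.17, -0.12, 6, 0, 0, 0, 0, -0.17, -0.12, 6, 0, 0, 0, 1, -0.17, -0.12, 6, 0, 0, 0, 1, -0.17, -0.12, 6, 0, 0, 0, 1, -0.17, -0.12, 6, 0, 0, 0, 1, -0.17, -0.12, 6, 0, 0, 0], grip_force=60)

```text
t: 15.6
position: [0.442, -0.1947, 0.07]
tool_rot: [0.001, 0.673, 0.739, -0.0]
contact_force: [-0.7, 0.7, 6.3]
grip_width: 0.0182
finger_force: 58.4
```

>>> drive_tool(deltas=[1, 0, 0, -1, 0, 0, 0, 1, 0, 0, -3, 0, 0, 0, 1, 0, 0, -5, 0, 0, 0, 1, 0, 0, -8, 0, 0, 0, 1, 0, 0, -11, 0, 0, 0, 1, 0, 0, -13, 0, 0, 0, 1, 0, 0, -13, 0, 0, 0, 1, 0, 0, -13, 0, 0, 0])

```text
t: 16.4
position: [0.4415, -0.1943, 0.1988]
tool_rot: [0.0, 0.673, 0.739, -0.0]
contact_force: [0.1, 0.6, -1.6]
grip_width: 0.0179
finger_force: 59.0
```

```bash
python3 - <<'E'
from h import *
s=robot.read_state();p=s["position"];print(p,s["grip_width"],s["finger_force"])
for n in("scene","side"):
    im,d,c=grab(n); W=world(d,c);Z=W[...,2]; save(n+"9",im)
    near=(abs(W[...,0]-p[0])<.03)&(abs(W[...,1]-p[1])<.03)
    for a,b in((-.058,-.045),(-.045,-.03),(-.03,-.012),(-.012,0.0)):
        m=near&(Z-p[2]>a)&(Z-p[2]<b)
        if m.sum(): q=W[m]-p; print(n,a,m.sum(),(q.mean(0)*1000).round(1),"min",(q.min(0)*1000).round(1),"max",(q.max(0)*1000).round(1))
E
```

```text
[ 0.44147454 -0.19426302  0.19882427] 0.017931930953698893 58.95071089267731
scene -0.058 11 [  2.    5.9 -50.3] min [ -2.1   3.2 -57.1] max [  5.3   8.  -45.3]
scene -0.045 17 [  2.9   5.5 -37.8] min [ -1.1   1.  -45. ] max [  6.1   8.8 -31.1]
scene -0.03 19 [  2.2   5.8 -22.8] min [ -4.1   2.2 -29.5] max [  6.    9.3 -16.4]
scene -0.012 26 [ 2.  10.9 -4.2] min [-11.2   1.5  -9.5] max [11.6 15.3 -0.3]
side -0.058 15 [ -0.6   6.2 -51.3] min [ -5.9   2.7 -57.4] max [  5.4   9.1 -45.1]
side -0.045 21 [ -1.5   6.6 -37.1] min [ -6.9  -4.3 -44.4] max [  3.7  11.  -30.8]
side -0.03 23 [ -0.3   6.4 -23.2] min [ -6.1   2.  -29.8] max [  5.5  10.  -17. ]
side -0.012 36 [-1.6 11.1 -5.3] min [-12.    2.9 -12. ] max [11.4 17.4 -0.1]
```

Pin lifted, hanging vertical. Moving over the pillar with the same yaw.

```bash
python3 go.py 0.5812 0.1176 0.165 95.4
```

```text
t 16.5 pos [ 0.4409 -0.1938  0.1976] yaw 95.3 d cm [29.7  16.87  3.27] rot [-0.001 -0.001 -0.001] F [-0.  -0.4 -1.7] w 0.0181
```

>>> drive_tool(deltas=[1, 2, 1.2, 0, 0, 0, 0, 1, 6, 3.4, 0, 0, 0, 0, 1, 10, 5.7, 0, 0, 0, 0, 1, 14, 8, 0, 0, 0, 0, 1, 18, 10.2, 0, 0, 0, 0, 1, 22, 12.5, 0, 0, 0, 0, 1, 26, 14.8, 0.5, 0, 0, 0, 1, 28.5, 16.2, 1.5, 0, 0, 0, 1, 29.7, 16.8, 2.6, 0, 0, 0, 1, 29.7, 16.8, 3.2, 0, 0, 0])

```text
t: 17.5
position: [0.5801, 0.1183, 0.1642]
tool_rot: [-0.001, 0.673, 0.74, -0.001]
contact_force: [0.1, 0.3, -1.1]
grip_width: 0.0184
finger_force: 59.0
```

>>> drive_tool(deltas=[1, 0, 0, 0, 0, 0, 0, 1, 0, 0, 0, 0, 0, 0, 1, 0, 0, 0, 0, 0, 0])

```text
t: 17.8
position: [0.5812, 0.1159, 0.1675]
tool_rot: [0.0, 0.674, 0.739, 0.0]
contact_force: [-0.9, 0.6, -0.1]
grip_width: 0.0184
finger_force: 59.0
```

```bash
cat > chk.py <<'E'
from h import *
def pin(W,p,cam):
    Z=W[...,2]; near=(abs(W[...,0]-p[0])<.02)&(abs(W[...,1]-p[1])<.02)
    m=near&(Z-p[2]>-.05)&(Z-p[2]<-.015)
    q=W[m].mean(0); u=(cam-q)[:2]; u/=np.linalg.norm(u); zs=[W[near&(abs(Z-p[2]-h)<.008)].mean(0)[:2]*1000 for h in(-.045,-.02)]
    return m.sum(),(q[:2]-u*.0047)*1000, zs[0]-zs[1]
def hole(n,im,W,c,xy,z):
    # dark blob on lid top near expected hole
    K=np.array(c["camera_matrix"]);R=np.array(c["R"]);t=np.array(c["t"])
    X=R@np.r_[xy,z]+t; uv=(K@X)[:2]/X[2]; return uv
if __name__=="__main__":
    s=robot.read_state();p=s["position"];print(p,s["contact_force"])
    for n in("scene","side"):
        im,d,c=grab(n); W=world(d,c); np.savez(n+"10",im=im,W=W)
        R=np.array(c["R"]);cam=-R.T@np.array(c["t"])
        a,b,v=pin(W,p,cam); print(n,a,"pin",b.round(1),"tilt top->bot",v.round(1))
        u,v=hole(n,im,W,c,[.5806,.1195],.088); print("hole px",u,v)
        u,v=int(u),int(v); save(n+"10",cv2.resize(im[v-40:v+40,u-45:u+45],None,fx=4,fy=4,interpolation=cv2.INTER_CUBIC))
    a=[cv2.imread("pics/%s10.png"%n) for n in("scene","side")]; cv2.imwrite("pics/hole10.png",np.hstack(a))
E
python3 chk.py
```

```text
[0.58119708 0.11590831 0.16745522] [-0.87713265  0.59629733 -0.05561847]
scene 27 pin [580.9 117.7] tilt top->bot [-0.6 -1.4]
hole px 299.0576195702963 249.0872750105735
side 51 pin [581.3 117.5] tilt top->bot [ 0.9 -0.3]
hole px 228.74064511004178 240.4113672582552
```

View pics/hole10.png

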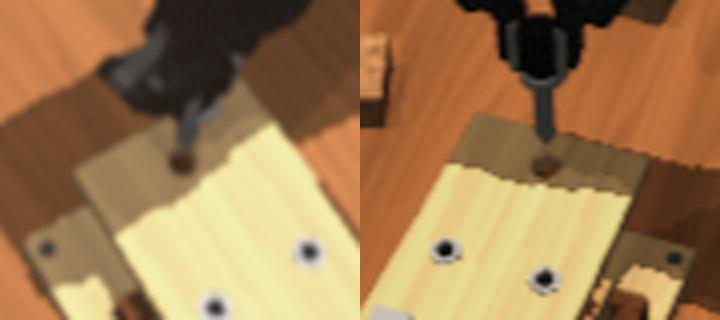

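Both crops show the pin tip just above the lid hole, at (182,161) in the scene half and (545,165) in the side half. The hole is where predicted, within 1 mm. The pin needs about 2 mm in +y. Correcting and entering the lid hole.

>>> drive_tool(deltas=[1, 0.2, 0, 0, 0, 0, 0, 1, 0.2, -0.02, 0.5, 0, 0, 0, 1, 0.2, -0.02, 1.2, 0, 0, 0, 1, 0.2, -0.02, 2, 0, 0, 0, 1, 0.2, -0.02, 2.6, 0, 0, 0, 1, 0.2, -0.02, 3.2, 0, 0, 0, 1, 0.2, -0.02, 3.2, 0, 0, 0])

```text
t: 18.6
position: [0.58, 0.1191, 0.1335]
tool_rot: [-0.001, 0.673, 0.739, -0.001]
contact_force: [-0.2, -0.4, -0.7]
grip_width: 0.0184
finger_force: 59.0
```

```bash
python3 chk.py
```

```text
[0.58004172 0.11907712 0.13346446] [-0.16711168 -0.37640285 -0.66692899]
scene 185 pin [580.6 123.3] tilt top->bot [2.9 0.5]
hole px 299.0576195702963 249.0872750105735
side 223 pin [580.3 117.2] tilt top->bot [-0.8 -3.7]
hole px 228.74064511004178 240.4113672582552
```

No contact force, so the tip is in the lid hole. Continuing into the pillar.

>>> drive_tool(deltas=[1, 0, 0, 0.5, 0, 0, 0, 1, 0, 0, 1, 0, 0, 0, 1, 0, 0, 1.4, 0, 0, 0, 1, 0, 0, 1.8, 0, 0, 0, 1, 0, 0, 2.2, 0, 0, 0, 1, 0, 0, 2.2, 0, 0, 0])

```text
t: 19.3
position: [0.5805, 0.1189, 0.112]
tool_rot: [-0.0, 0.674, 0.739, -0.0]
contact_force: [-0.3, -0.1, -1.6]
grip_width: 0.0186
finger_force: 59.0
```

>>> drive_tool(deltas=[1, 0, 0, 0.4, 0, 0, 0, 1, 0, 0, 0.8, 0, 0, 0, 1, 0, 0, 1.2, 0, 0, 0, 1, 0, 0, 1.6, 0, 0, 0, 1, 0, 0, 2, 0, 0, 0, 1, 0, 0, 2.3, 0, 0, 0, 1, 0, 0, 2.3, 0, 0, 0, 1, 0, 0, 2.3, 0, 0, 0], grip_force=90)

```text
t: 20.1
position: [0.5808, 0.1189, 0.0896]
tool_rot: [0.0, 0.674, 0.739, -0.0]
contact_force: [1.3, -2.7, -0.3]
grip_width: 0.0175
finger_force: 87.9
```

```bash
cat > lid.py <<'E'
from h import *
o=np.array([.594,.2788]);th=np.radians(-5); ex=np.array([np.cos(th),np.sin(th)]);ey=np.array([-np.sin(th),np.cos(th)])
for n in("scene","side"):
    im,d,c=grab(n); W=world(d,c); save(n+"11",im)
    Z=W[...,2]; X=(W[...,:2]-o)@ex; Y=(W[...,:2]-o)@ey
    m=(abs(X)<.05)&(Y<-.03)&(Y>-.18)&(Z>.068)&(Z<.092)
    for _ in range(4):
        f=np.polyfit(Y[m],Z[m],1); m&=abs(Z-np.polyval(f,Y))<.003
    print(n,m.sum(),"ang",np.arctan(-f[0]).round(4),"Z at hole",np.polyval(f,-.16).round(4))
s=robot.read_state(); print(s["t"],s["position"],s["contact_force"],s["finger_force"])
E
python3 lid.py
```

```text
scene 2772 ang 0.0209 Z at hole 0.0813
side 1986 ang 0.0216 Z at hole 0.0798
20.2 [0.58081484 0.11894899 0.08973882] [ 1.88135199 -2.78366132 -1.65080356] 87.91858434677124
```

The lid is at 0.021 rad. Pressing the rest of the way until the force rises.

>>> drive_tool(deltas=[1, 0, 0, 0.15, 0, 0, 0, 1, 0, 0, 0.3, 0, 0, 0, 1, 0, 0, 0.45, 0, 0, 0, 1, 0, 0, 0.45, 0, 0, 0, 1, 0, 0, 0.45, 0, 0, 0])

```text
t: 20.7
position: [0.5809, 0.1189, 0.0858]
tool_rot: [0.0, 0.674, 0.739, 0.0]
contact_force: [-1.1, -5.8, 5.7]
grip_width: 0.0175
finger_force: 89.2
```

```bash
python3 lid.py
```

```text
scene 2721 ang -0.0038 Z at hole 0.0775
side 1935 ang -0.0045 Z at hole 0.0759
20.8 [0.58089895 0.11885072 0.08577574] [-0.56756544 -5.60767209  6.35153661] 89.19142127037048
```

The lid is fully shut (hole height 77.5 mm), with 6 N press and a 5.6 N side load. I'm easing about 0.8 mm to -y and pressing slightly more.

>>> drive_tool(deltas=[1, -0.04, 0, 0.08, 0, 0, 0, 1, -0.08, 0, 0.15, 0, 0, 0, 1, -0.08, 0, 0.15, 0, 0, 0, 1, -0.08, 0, 0.15, 0, 0, 0, 1, -0.08, 0, 0.15, 0, 0, 0])

```text
t: 21.3
position: [0.581, 0.1187, 0.0856]
tool_rot: [0.0, 0.673, 0.739, 0.001]
contact_force: [-5.9, -2.0, 15.6]
grip_width: 0.0178
finger_force: 90.1
```

```bash
python3 lid.py
```

```text
scene 2730 ang -0.0035 Z at hole 0.0775
side 1927 ang -0.003 Z at hole 0.076
21.4 [0.58097674 0.11874159 0.08563506] [-5.09895633 -2.27892435 16.2046957 ] 90.08248329162598
```

View pics/side11.png

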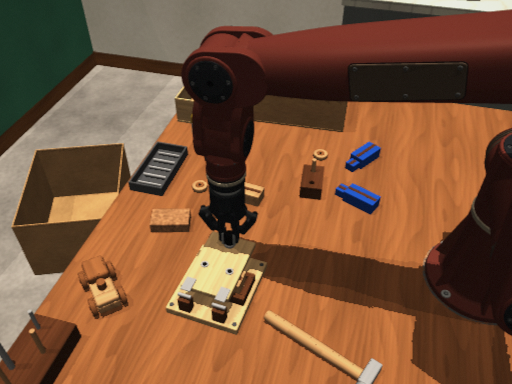

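The lid lies level at (215,270) and the gripper holds the pin pressed at (230,235). The press is 16 N, the arm is at rest, and the bystanders are where they were. Handing in.

```bash
python3 -c "
from bench import robot
print(robot.hand_in())"
```

```text
the job is handed in; nothing more can be done
None
```

I handed the job in with the blank flat in the nest, the lid shut (within about 0.004 rad of level by the cameras), and the gripper still pressing the pin down at about 16 N; the hand-in returned no verdict.

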